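# Find the drill chuck in the parts tins

## Task

One of the two blue lidded tins holds the steel drill chuck, the other only a brass pulley. Lift the lids off one at a time, laying each lid you take off flat on the bench with its knob up, until you find the chuck; then take the chuck out and leave it standing upright in the yellow bin. Let go of everything at the end.

Things in the scene. Friction and masses are not known exactly. Their poses are not given: they have to be found in the camera images.
- lid_a_knob (a point): Centre of the round black knob (22 mm across, 22 tall, on a 14 mm neck) of the left (+y) tin's lid. The lid is a loose light-blue plate 122 x 122 x 4 mm, 150 g, z up; its top face is 25 mm below this point, its underside plug (100 mm square, 6 deep, loose in the tin) ends 35 mm below. So this point is 93 mm up when shut on its tin, as at the start, and 35 mm up lying flat on the bench.
- lid_b_knob (a point): The same point on the identical lid of the right (-y) tin. Each tin is blue, fixed to the bench, 120 x 120 x 64 mm outside, walls and floor 4 mm, centred under its lid's knob at the start, sides along the lid's x and y. The lid lifts straight off.
- chuck_center (a point): On the axis of the drill chuck, 25 mm above its foot. Steel, round, 280 g, z up: 34 mm across for the lowest 34 mm, then a cone to 20 mm across at 47 mm, with three short jaws. At the start it stands on the floor of either tin (it varies), hidden by the lid, within 10 mm of the middle. The other tin holds a brass stepped pulley, 48 mm across, 30 tall.
- bin: Yellow open bin fixed to the bench, 100 (its x) x 130 (its y) x 32 mm high outside, walls and floor 4 mm; origin at the centre of its underside, z up. It is nearer the robot than the tins. The bench is clear for laying lids around x 0.42, y +0.31 and y -0.31 m. A tape dispenser, oil bottle, screwdriver and eye bolt stand further out.
There are look-alikes about, which are no part of the job. Leave any green or purple look-alike of the part that bears lid_a_knob alone.

How it is judged:
On the way:
1. the chuck's tin is open: both lids are clear of the chuck (over 90 mm aside) while it still stands in its tin (horizontal distance between each of lid_a_knob, lid_b_knob and chuck_center above 0.09 m and distance of chuck_center from where it was at the start of the episode below 0.03 m), for 0.2 s.
At the end, for the whole second after the job is handed in: The chuck stands on the floor of the yellow bin, upright within 11 degrees and at rest; each lid either still sits where it was on its tin (within 20 mm) or lies flat on the bench, knob up (within 11 degrees) (x of chuck_center in the frame of bin between -0.035 and 0.035 m and y of chuck_center in the frame of bin between -0.05 and 0.05 m and z of chuck_center in the frame of bin between 0.02 and 0.037 m and angle between chuck_center's own z axis and vertical below 0.2 rad and linear speed of chuck below 0.02 m/s and (distance of lid_a_knob from where it was at the start of the episode below 0.02 m or (height (world z) of lid_a_knob below 0.05 m and angle between lid_a_knob's own z axis and vertical below 0.2 rad)) and (distance of lid_b_knob from where it was at the start of the episode below 0.02 m or (height (world z) of lid_b_knob below 0.05 m and angle between lid_b_knob's own z axis and vertical below 0.2 rad))); the robot touches nothing.
It also fails if it takes over 72 s, if anything falls off the work surface, if the arm or the gripper's body presses on something with over 40 N, if the wrist force passes 120 N, or if a joint passes its speed limit or range.

## Robot

A 6-joint arm with a two-finger parallel gripper is mounted at the origin on the work surface. World frame = base frame: x ahead of the robot, y to its left, z up, the work surface at z = 0. Lengths are in m, angles in rad, forces in N, time in s.
With the tool pointing down it reaches from about 0.2 to 0.875 m from the base axis. Payload 3.4 kg.
Tool frame: the origin (TCP) lies on the centre line of the jaws, within the pads' length; the fingertips stand r.nose_length ahead of it and the grasp point (between the pads) lies 6 mm ahead of it (r.nose_length is the distance from the TCP to the fingertips, in m); z points along the fingers, y is the line along which they close (so a half turn about z gives the same grasp; the last joint's range is limited). The gripper opens to 94 mm and grips with 3 to 60 N. Pads are 16 mm wide; open, the fingers measure 119 mm over their backs; the gripper's body (75 mm by 177 mm) begins 78 mm behind the grasp point.
Start: joints at [1.018, 0.276, 1.505, -0, 1.361, -0.121], TCP at [0.241, 0.522, 0.23] pointing down, gripper open.
Joint ranges: [-2.89, 2.89], [-0.75, 2.08], [0.22, 2.7], [-1.18, 4.32], [0.11, 2.71], [-2.7, 2.7]. Speed limits (rad/s): [2.57, 2.57, 3.14, 3.14, 3.14, 3.14].

## Interface

Orientations are given as a rotation vector (axis times angle).
In Python, from workcell import r, vision, job_done, nets gives the robot as it stands. The module is installed in compiled form; this text tells all that it offers.
- The arm moves only by the tool move_arm, never from a script. Its argument "plan" is text: rows parted by semicolons, each of 6 numbers parted by spaces: the shift along the tool's x, y, z in mm, then the turn, a rotation vector about the tool's x, y, z in rad. In form: tx ty tz rx ry rz; .... A call has 1 to 8 rows; each row shifts and turns the commanded pose from where the row before left it, along the tool's axes as they then stand; what a row does not reach is not made up. A row lasts 1/12 s, in which the tool goes at most 41.7 mm and 7.16 degrees, less where a joint would pass 70% of its speed; a pose out of reach is approached as far as the arm can. A call with a gripper value outside its range is refused whole. "jaw" is the opening, from 0 (shut) to 1 (fully open), set as the call begins (left out, the last holds). The fingers move at their own pace and stop on an object; "newtons" is the grip in N (left out, the last holds). Time passes only in rows, so rows that do not move let the fingers close. It gives the time, the measured TCP pose, the force, the opening and the grip force at its end, in the units of the state.
- r.sense(): the state, without advancing time (a new reading comes with each control period).
- vision.camera(name): name is "scene" or "top"; returns the picture (400x640x3 uint8, red, green, blue); there is no depth.
- vision.camera_params(name): a dict with "fx", "fy", "cx", "cy" (pixels), "distortion" ([k1, k2, p1, p2, k3] as OpenCV has them; the pictures are not rectified), "view" (4x4, takes a point from world to camera coordinates). Camera axes: x right, y up, looking along -z (the intrinsics and any distortion apply to the point x, -y, -z); pixel columns grow to the right and rows downward; lengths in m; the calibration is good to about 2 mm. A picture is of the moment at which its call begins. camera_params takes no time and is no camera call.
- job_done(): hands the job in; it is judged then, once.
Trained networks look in the newest picture that a camera, given by its name, has taken for a name from the list of things; names that differ only in an ending like _2 or _b are one class to them, and where a whole thing is asked for, a point or a joint stands for the part that bears it (a point fixed in the world has none). Each returns a list of dicts, best first, with "confidence" (0 to 1); they miss things now and then, are a little off and sometimes report something else, mostly with a low value. They report only what shows in the picture. A call takes as long as a camera call. They do not tell look-alikes from the thing itself.
- nets.regions_of(target, camera): "pixels" (400x640 bool, what is visible of it) and "position" ([row, column] in pixels, amid what is visible of it).
- nets.landmark_of(target, camera): "position" ([row, column] in pixels: a listed point, or the origin of a listed thing).
The state is a dict: "clock": time; "q": joint angles; "joint_velocities": joint speeds; "effort": joint torques, N m; "eef_pos": TCP position; "orientation": TCP orientation; "wrist_force": force on the tool from outside, world axes, zero at the start; "ft_torque": the same for the moment, N m; "gripper_width": finger opening in m; "grasp_force": force on a finger pad.
Only numpy, scipy, OpenCV 4.12 (cv2) and the standard library are available. Lean on these libraries where they do the work, as an engineer would, in place of code of your own. Each camera call takes 0.05 s, during which the arm holds its last target. There are 200 camera calls.

## Working session

There is one attempt and no reset: what is moved stays moved. The work goes in short steps, Python scripts to look and compute and a tool call to move; the robot and the scene stay as the last step left them, time stands still between calls to the robot, and variables do not carry over. Pictures are saved under pics/ and viewed, at most 10 in all, crops included, and the job is handed in when it is done.

Besides the shell and the picture viewer there is one more tool, called after "Request:" as name(argument=value, ...) on one line, values as JSON. move_arm: Moves the arm, as the interface text tells. Its arguments: {"type":"object","properties":{"plan":{"type":"string"},"jaw":{"type":"number"},"newtons":{"type":"number"}},"required":["plan"]}

```bash
mkdir -p pics; cat > h.py <<'E'
import numpy as np,cv2
from workcell import r,vision,job_done,nets
from scipy.spatial.transform import Rotation as R
def save(n,img,s=1): cv2.imwrite(n,cv2.resize(img[:,:,::-1],None,fx=s,fy=s))
def ray(cam,px):
    p=vision.camera_params(cam);K=np.array([[p['fx'],0,p['cx']],[0,p['fy'],p['cy']],[0,0,1]])
    u=cv2.undistortPoints(np.array([[[px[1],px[0]]]],float),K,np.array(p['distortion']))[0,0]
    V=np.array(p['view']);d=V[:3,:3].T@np.array([u[0],-u[1],-1]);return -V[:3,:3].T@V[:3,3],d
def atz(cam,px,z):
    o,d=ray(cam,px);return o+d*(z-o[2])/d[2]
def proj(cam,P):
    p=vision.camera_params(cam);V=np.array(p['view']);c=V[:3,:3]@np.array(P)+V[:3,3]
    K=np.array([[p['fx'],0,p['cx']],[0,p['fy'],p['cy']],[0,0,1]])
    q=cv2.projectPoints(np.array([[c[0],-c[1],-c[2]]]),np.zeros(3),np.zeros(3),K,np.array(p['distortion']))[0][0,0];return q[::-1]
E
python3 - <<'E'
from h import *
np.set_printoptions(precision=4,suppress=True)
for c in('top','scene'):
    save(f'pics/{c}0.png',vision.camera(c))
    for t,z in(('lid_a_knob',.093),('bin',.0)):
        for d in nets.landmark_of(t,c)[:5]: print(c,t,d['confidence'],np.array(d['position']),atz(c,d['position'],z))
s=r.sense();print(s['clock'],s['eef_pos'],s['orientation'],s['gripper_width'],r.nose_length);print(R.from_rotvec(s['orientation']).as_matrix())
E
```

```text
top lid_a_knob 0.9 [214.7 150.3] [0.4503 0.5534 0.093 ]
top lid_a_knob 0.85 [251.2 468.3] [ 0.3556 -0.1977  0.093 ]
top lid_a_knob 0.77 [108.3 377. ] [0.7068 0.006  0.093 ]
top lid_a_knob 0.67 [138.3 297.7] [0.6329 0.2009 0.093 ]
top lid_a_knob 0.57 [293.9 204.4] [0.2643 0.4196 0.093 ]
top bin 0.56 [226.5 373.6] [0.4246 0.011  0.    ]
scene lid_a_knob 0.94 [179.1 168.7] [ 0.4239 -0.2002  0.093 ]
scene lid_a_knob 0.87 [139.9 396.7] [0.3336 0.4058 0.093 ]
scene lid_a_knob 0.83 [229.2 334.2] [0.6303 0.1958 0.093 ]
scene lid_a_knob 0.82 [289.5 253.2] [0.7752 0.0083 0.093 ]
scene lid_a_knob 0.72 [183.9 465.3] [0.5189 0.5429 0.093 ]
scene bin 0.87 [201.6 252.5] [0.4358 0.0046 0.    ]
0.3 [0.2406 0.5221 0.2302] [-0.673  -3.0685  0.0007] 0.09433289538418252 0.025
[[-0.9082  0.4185 -0.0003]
 [ 0.4185  0.9082 -0.0004]
 [ 0.0001 -0.0005 -1.    ]]
```

View pics/top0.png

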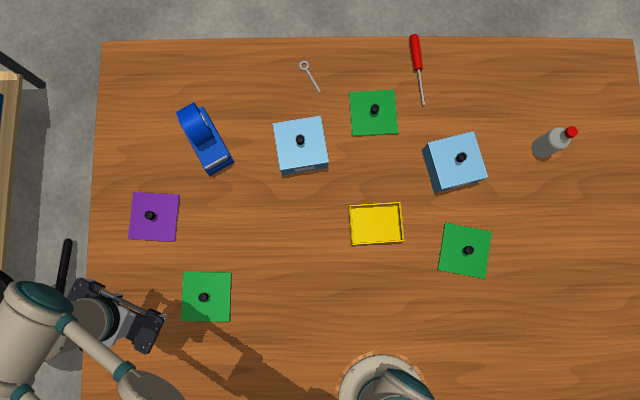

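View pics/scene0.png

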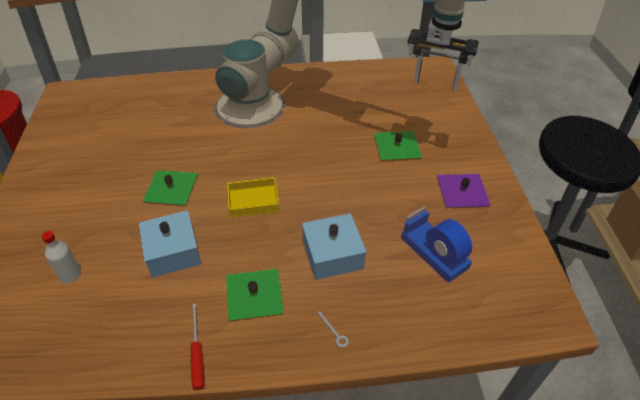

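Lid candidates by knob in the top picture: blue (140,300) and (157,461) sit on blue tins, which fits the task. Green (110,375), green (250,468), green (297,204) and purple (215,150) lie flat and are look-alikes. I'll confirm this in a crop and measure.

```bash
python3 - <<'E'
from h import *
np.set_printoptions(precision=4,suppress=True)
im=vision.camera('top'); save('pics/crop.png',im[80:290,260:510],3.1 if 0 else 2.8)
def knob(cam,im,guess,z):
    # dark blob near guess
    y,x=[int(v) for v in guess]; w=12
    c=im[y-w:y+w,x-w:x+w].max(2)<70
    n,l,s,ce=cv2.connectedComponentsWithStats(c.astype(np.uint8)); k=1+np.argmax(s[1:,4]); 
    return np.array([ce[k][1]+y-w,ce[k][0]+x-w]),s[k,4]
sc=vision.camera('scene')
for n,gt,gs in(('a',(140,300),(231,334)),('b',(157,461),(229,165))):
    pt,at=knob('top',im,gt,0);ps,as_=knob('scene',sc,gs,0)
    o1,d1=ray('top',pt);o2,d2=ray('scene',ps)
    d1/=np.linalg.norm(d1);d2/=np.linalg.norm(d2)
    t=np.linalg.lstsq(np.c_[d1,-d2],o2-o1,rcond=None)[0];P1=o1+t[0]*d1;P2=o2+t[1]*d2
    print(n,pt,at,ps,as_,'tri',(P1+P2)/2,'gap',np.linalg.norm(P1-P2),atz('top',pt,.093),atz('scene',ps,.093))
for g in((110,375),(251,468),(294,204),(215,150)): print('lookalike',atz('top',g,.035))
for cam,I in(('top',im),('scene',sc)):
    h=cv2.cvtColor(I,cv2.COLOR_RGB2HSV);m=((h[...,0]>22)&(h[...,0]<34)&(h[...,1]>190)&(h[...,2]>90)).astype(np.uint8)
    n,l,s,ce=cv2.connectedComponentsWithStats(m);k=1+np.argmax(s[1:,4])
    hull=cv2.convexHull(np.argwhere(l==k)[:,::-1].astype(np.int32));q=cv2.approxPolyDP(hull,4,True)[:,0,::-1]
    W=np.array([atz(cam,p,.032) for p in q]);print(cam,q.tolist());print(W,W.mean(0))
E
```

```text
a [139.4762 299.7143] 63 [229.962  333.3038] 79 tri [0.6304 0.195  0.0906] gap 0.0023007598616105814 [0.6299 0.1961 0.093 ] [0.6324 0.1935 0.093 ]
b [157.0137 460.5616] 73 [227.5238 164.131 ] 84 tri [ 0.5832 -0.195   0.0896] gap 0.0022510620944985664 [ 0.5823 -0.1926  0.093 ] [ 0.5858 -0.1951  0.093 ]
lookalike [0.7234 0.0025 0.035 ]
lookalike [ 0.3577 -0.2171  0.035 ]
lookalike [0.2606 0.4347 0.035 ]
lookalike [0.4565 0.5757 0.035 ]
top [[240, 403], [244, 352], [205, 349], [202, 400]]
[[ 0.3873 -0.0568  0.032 ]
 [ 0.379   0.0702  0.032 ]
 [ 0.4766  0.0755  0.032 ]
 [ 0.4827 -0.053   0.032 ]] [0.4314 0.009  0.032 ]
scene [[211, 278], [216, 231], [183, 227], [178, 274]]
[[ 0.5055  0.0706  0.032 ]
 [ 0.5103 -0.0477  0.032 ]
 [ 0.391  -0.0599  0.032 ]
 [ 0.3851  0.066   0.032 ]] [0.448  0.0073 0.032 ]
```

View pics/crop.png

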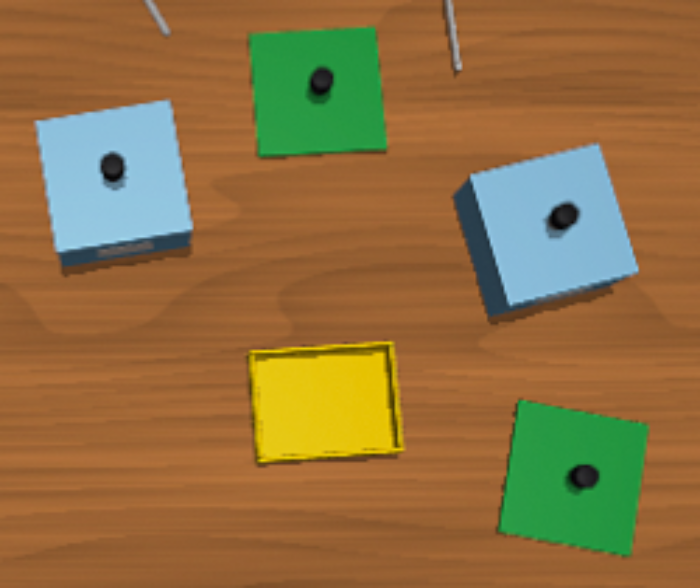

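The crop confirms it: the two light-blue lids sit raised on their tins at crop (165,112) and (215,563), the green ones lie flat, and the bin is clear. Starting with lid a at (0.631, 0.195).

Request:
move_arm(plan="-35 -9.6 0 0 0 0;-35 -9.6 0 0 0 0;-35 -9.6 0 0 0 0;-35 -9.6 0 0 0 0;-35 -9.6 0 0 0 0;-35 -9.6 0 0 0 0;-35 -9.6 0 0 0 0;-35 -9.6 0 0 0 0", jaw=0.7)

```text
clock: 1.07
eef_pos: [0.464, 0.334, 0.2306]
orientation: [0.673, 3.068, 0.001]
wrist_force: [0.0, 1.7, 0.1]
gripper_width: 0.0658
grasp_force: 0.0
```

Request:
move_arm(plan="-35 -9.6 0 0 0 0;-35 -9.6 0 0 0 0;-35 -9.6 0 0 0 0;-35 -9.6 0 0 0 0;-35 -9.6 0 0 0 0;-35 -9.6 0 0 0 0;0 0 0 0 0 0;0 0 0 0 0 0")

```text
clock: 1.73
eef_pos: [0.6306, 0.1935, 0.2297]
orientation: [-0.678, -3.067, 0.0]
wrist_force: [-0.4, 0.4, -0.5]
gripper_width: 0.0659
grasp_force: 0.0
```

Request:
move_arm(plan="0 1.5 35 0 0 0;0 0 35 0 0 0;0 0 30 0 0 0;0 0 20 0 0 0;0 0 10 0 0 0;0 0 0 0 0 0")

```text
clock: 2.23
eef_pos: [0.6275, 0.1972, 0.0981]
orientation: [-0.67, -3.064, 0.003]
wrist_force: [-1.2, -0.6, 0.6]
gripper_width: 0.0656
grasp_force: 0.0
```

Request:
move_arm(plan="0 0 0 0 0 0;0 0 0 0 0 0;0 0 0 0 0 0;0 0 0 0 0 0;0 0 0 0 0 0;0 0 0 0 0 0;0 0 0 0 0 0", jaw=0, newtons=25)

```text
clock: 2.82
eef_pos: [0.63, 0.196, 0.101]
orientation: [0.673, 3.068, -0.001]
wrist_force: [-1.1, -1.0, 0.7]
gripper_width: 0.0227
grasp_force: 0.8
```

Request:
move_arm(plan="0 0 -10 0 0 0;0 0 -15 0 0 0;0 0 -20 0 0 0;0 0 -25 0 0 0;0 0 -25 0 0 0;0 0 0 0 0 0")

```text
clock: 3.32
eef_pos: [0.633, 0.1973, 0.2015]
orientation: [0.671, 3.059, 0.007]
wrist_force: [0.2, 0.0, -0.7]
gripper_width: 0.0216
grasp_force: 25.0
```

Request:
move_arm(plan="35 1.6 0 0 0 0;35 1.6 0 0 0 0;35 1.6 0 0 0 0;35 1.6 0 0 0 0;35 1.6 0 0 0 0;35 1.6 0 0 0 0;35 1.6 0 0 0 0;0 0 0 0 0 0")

```text
clock: 3.98
eef_pos: [0.4052, 0.3107, 0.1947]
orientation: [-0.666, -3.063, 0.001]
wrist_force: [-0.5, -1.0, -2.6]
gripper_width: 0.0217
grasp_force: 25.0
```

```bash
python3 - <<'E'
from h import *
s=r.sense();print(s['eef_pos'],s['wrist_force'],s['gripper_width'])
a=vision.camera('top');b=vision.camera('scene')
save('pics/p1.png',np.vstack([a[60:300,200:520],b[100:340,90:410]]),1.25)
for c in('top','scene'):
  for t in('chuck_center',):
    for d in nets.landmark_of(t,c)[:3]: print(c,t,d['confidence'],np.array(d['position']),atz(c,d['position'],.029))
E
```

```text
[0.40524352 0.31071219 0.19470072] [-0.5251522  -1.02249369 -2.61834223] 0.021672759756853895
top chuck_center 0.54 [142.7 302.7] [0.63981745 0.19032775 0.029     ]
scene chuck_center 0.73 [246.9 328.7] [0.63009055 0.18428584 0.029     ]
```

View pics/p1.png

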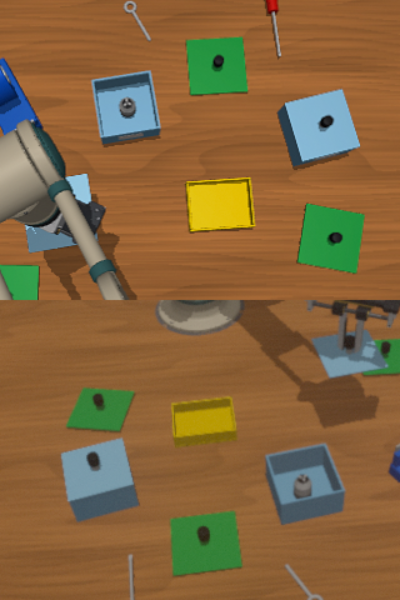

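Tin a, at top-crop (107,127), holds the grey steel chuck with jaws. The lid hangs level from the gripper. Laying it down.

Request:
move_arm(plan="0 0 35 0 0 0;0 0 35 0 0 0;0 0 35 0 0 0;0 0 25 0 0 0;0 0 12 0 0 0;0 0 5 0 0 0;0 0 3 0 0 0;0 0 0 0 0 0")

```text
clock: 4.85
eef_pos: [0.4133, 0.309, 0.0453]
orientation: [0.675, 3.068, 0.0]
wrist_force: [-1.1, 0.7, -0.9]
gripper_width: 0.0218
grasp_force: 25.0
```

Request:
move_arm(plan="0 0 1 0 0 0;0 0 0 0 0 0;0 0 0 0 0 0")

```text
clock: 5.1
eef_pos: [0.413, 0.3096, 0.0454]
orientation: [0.673, 3.067, 0.002]
wrist_force: [-0.1, -0.9, -1.2]
gripper_width: 0.0216
grasp_force: 25.0
```

Request:
move_arm(plan="0 0 1 0 0 0;0 0 1 0 0 0;0 0 0 0 0 0")

```text
clock: 5.35
eef_pos: [0.4126, 0.3095, 0.0429]
orientation: [0.673, 3.068, 0.001]
wrist_force: [-0.1, 0.4, 0.4]
gripper_width: 0.0213
grasp_force: 25.0
```

Request:
move_arm(plan="0 0 0 0 0 0;0 0 0 0 0 0;0 0 0 0 0 0;0 0 0 0 0 0;0 0 -15 0 0 0;0 0 -35 0 0 0;0 0 -35 0 0 0;0 0 -35 0 0 0", jaw=0.65)

```text
clock: 6.02
eef_pos: [0.4118, 0.3089, 0.1635]
orientation: [-0.673, -3.068, 0.001]
wrist_force: [0.6, 0.5, -0.7]
gripper_width: 0.0609
grasp_force: 0.0
```

```bash
python3 - <<'E'
from h import *
np.set_printoptions(precision=4,suppress=True)
s=r.sense();print(s['eef_pos'],s['wrist_force'],s['gripper_width'])
a=vision.camera('top');b=vision.camera('scene')
save('pics/p2.png',np.vstack([a[60:300,200:520],b[100:340,200:520]]),1.25)
print(proj('top',[.634,.188,.029]))
L=[]
for c in('top','scene'):
    for d in nets.regions_of('chuck_center',c)[:1]: print(c,'reg',d['confidence'],d['pixels'].sum(),atz(c,d['position'],.035))
    for d in nets.landmark_of('chuck_center',c)[:1]: print(c,d['confidence'],d['position']);L.append(ray(c,d['position']))
(o1,d1),(o2,d2)=L
t=np.linalg.lstsq(np.c_[d1,-d2],o2-o1,rcond=None)[0];print('tri',o1+t[0]*d1,o2+t[1]*d2)
for d in nets.landmark_of('lid_a_knob','scene')[:6]: print(d['confidence'],atz('scene',d['position'],.035))
E
```

```text
[0.4118 0.3089 0.1635] [ 0.576   0.5388 -0.6809] 0.06085934372594854
[144.8853 303.6242]
top reg 0.57 155 [0.6284 0.1928 0.035 ]
top 0.74 [144.3, 306.5]
scene reg 0.66 254 [0.6377 0.1861 0.035 ]
scene 0.56 [246.0, 331.8]
tri [0.6334 0.1805 0.0365] [0.6344 0.191  0.037 ]
0.87 [0.7418 0.0005 0.035 ]
0.84 [0.4554 0.5737 0.035 ]
0.65 [0.2528 0.4266 0.035 ]
0.64 [0.4123 0.3153 0.035 ]
0.64 [ 0.3706 -0.215   0.035 ]
```

View pics/p2.png

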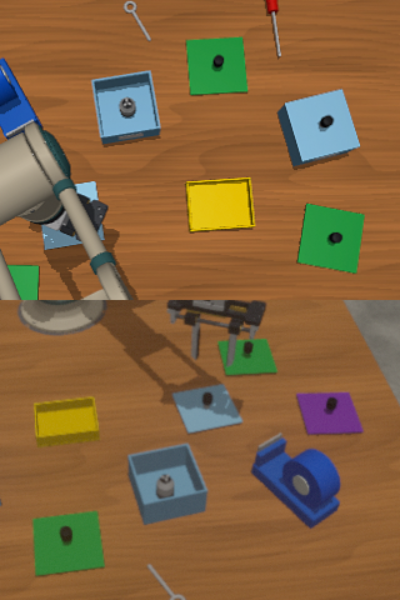

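Lid a lies flat, knob at (0.412,0.315). Chuck is at about (0.633,0.189). Going for it.

Request:
move_arm(plan="-36 -2.4 0 0 0 0;-36 -2.4 0 0 0 0;-36 -2.4 0 0 0 0;-36 -2.4 0 0 0 0;-36 -2.4 0 0 0 0;-36 -2.4 0 0 0 0;-35 -2.1 0 0 0 0;0 0 0 0 0 0")

```text
clock: 7.03
eef_pos: [0.6387, 0.1852, 0.1596]
orientation: [0.679, 3.065, -0.003]
wrist_force: [0.2, -0.3, 0.6]
gripper_width: 0.0608
grasp_force: 0.0
```

Request:
move_arm(plan="0 0 0 0 0 0;0 0 0 0 0 0;0 0 30 0 0 0;0 0 0 0 0 0")

```text
clock: 7.37
eef_pos: [0.6288, 0.1894, 0.1279]
orientation: [-0.669, -3.06, 0.005]
wrist_force: [-2.0, 0.7, -0.6]
gripper_width: 0.0608
grasp_force: 0.0
```

```bash
python3 - <<'E'
from h import *
s=r.sense();print(s['eef_pos'])
b=vision.camera('scene')
save('pics/p3.png',b[130:300,230:440],3)
print(proj('scene',s['eef_pos']),proj('scene',[.633,.189,.029]))
E
```

```text
[0.62876926 0.18943012 0.12792864]
[218.80696827 331.63641193] [247.69743962 330.82164446]
```

View pics/p3.png

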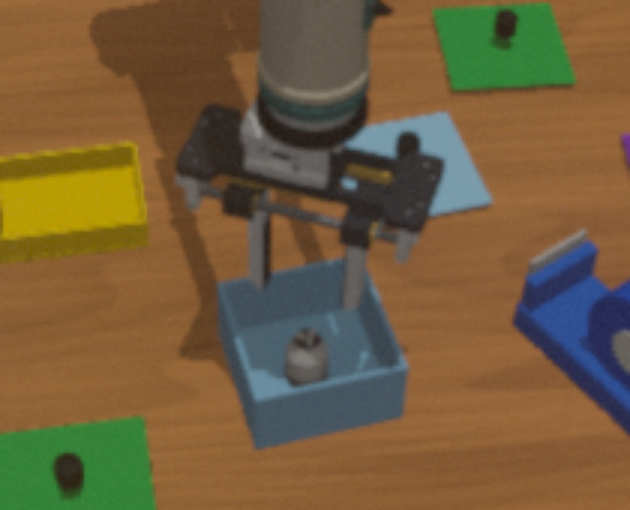

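The open jaws straddle the chuck (crop 357,306), midpoint about column 307. Descending.

Request:
move_arm(plan="0 0 30 0 0 0;0 0 25 0 0 0;0 0 18 0 0 0;0 0 12 0 0 0;0 0 5 0 0 0;0 0 2 0 0 0;0 0 0 0 0 0;0 0 0 0 0 0")

```text
clock: 8.08
eef_pos: [0.6341, 0.1895, 0.0418]
orientation: [0.672, 3.067, 0.002]
wrist_force: [-0.1, -0.5, 0.4]
gripper_width: 0.0613
grasp_force: 0.0
```

Request:
move_arm(plan="0 0 0 0 0 0;0 0 0 0 0 0;0 0 0 0 0 0;0 0 0 0 0 0;0 0 0 0 0 0;0 0 0 0 0 0", jaw=0, newtons=30)

```text
clock: 8.58
eef_pos: [0.6337, 0.1895, 0.0409]
orientation: [0.673, 3.068, 0.002]
wrist_force: [0.8, 1.7, 0.5]
gripper_width: 0.0328
grasp_force: 30.0
```

Request:
move_arm(plan="0 0 -10 0 0 0;0 0 -20 0 0 0;0 0 -30 0 0 0;0 0 -30 0 0 0;0 0 -20 0 0 0;0 0 -5 0 0 0;0 0 0 0 0 0;0 0 0 0 0 0")

```text
clock: 9.25
eef_pos: [0.6323, 0.1889, 0.1544]
orientation: [-0.673, -3.067, 0.001]
wrist_force: [-0.5, -0.3, -3.8]
gripper_width: 0.0331
grasp_force: 30.0
```

Request:
move_arm(plan="13.3 -31 0 0 0 0;13.3 -31 0 0 0 0;13.3 -31 0 0 0 0;13.3 -31 0 0 0 0;13.3 -31 0 0 0 0;13.3 -31 0 0 0 0;13.3 -31 0 0 0 0;13.3 -31 0 0 0 0")

```text
clock: 9.92
eef_pos: [0.4298, 0.0078, 0.1534]
orientation: [-0.671, -3.064, 0.001]
wrist_force: [0.5, -0.3, -3.3]
gripper_width: 0.0332
grasp_force: 30.0
```

Request:
move_arm(plan="0 0 0 0 0 0;0 0 0 0 0 0;0 0 25 0 0 0;0 0 25 0 0 0;0 0 20 0 0 0;0 0 0 0 0 0;0 0 0 0 0 0")

```text
clock: 10.5
eef_pos: [0.4324, 0.0091, 0.0842]
orientation: [-0.671, -3.065, -0.0]
wrist_force: [0.5, -0.8, -1.5]
gripper_width: 0.0332
grasp_force: 30.0
```

```bash
python3 - <<'E'
from h import *
s=r.sense();print(s['eef_pos'])
b=vision.camera('scene');a=vision.camera('top')
save('pics/p4.png',np.hstack([b[130:240,190:320],a[170:280,310:440]]),3)
E
```

```text
[0.43244512 0.00911375 0.08418093]
```

View pics/p4.png

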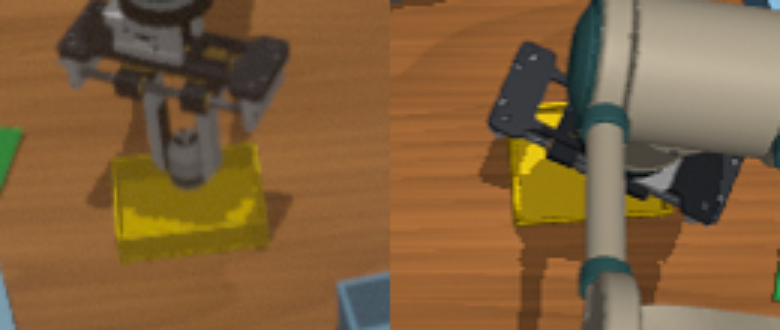

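The chuck hangs upright over the bin (left crop, 175,185). Lowering it 43 mm.

Request:
move_arm(plan="0 0 20 0 0 0;0 0 12 0 0 0;0 0 6 0 0 0;0 0 3 0 0 0;0 0 1 0 0 0;0 0 0 0 0 0;0 0 0 0 0 0")

```text
clock: 11.18
eef_pos: [0.4336, 0.0084, 0.0442]
orientation: [0.673, 3.067, 0.0]
wrist_force: [-0.2, 0.7, -2.7]
gripper_width: 0.0334
grasp_force: 30.0
```

Request:
move_arm(plan="0 0 1 0 0 0;0 0 0 0 0 0;0 0 0 0 0 0")

```text
clock: 11.43
eef_pos: [0.433, 0.0084, 0.0427]
orientation: [0.673, 3.068, 0.0]
wrist_force: [1.3, -0.5, -3.0]
gripper_width: 0.0333
grasp_force: 30.0
```

Request:
move_arm(plan="0 0 1 0 0 0;0 0 0.5 0 0 0;0 0 0 0 0 0;0 0 0 0 0 0")

```text
clock: 11.77
eef_pos: [0.4328, 0.0085, 0.0409]
orientation: [-0.673, -3.069, -0.0]
wrist_force: [-0.1, 0.3, -2.8]
gripper_width: 0.0332
grasp_force: 30.0
```

Request:
move_arm(plan="0 0 0 0 0 0;0 0 0 0 0 0;0 0 0 0 0 0;0 0 0 0 0 0;0 0 0 0 0 0;0 0 -10 0 0 0", jaw=0.55)

```text
clock: 12.27
eef_pos: [0.4316, 0.0086, 0.05]
orientation: [-0.672, -3.065, 0.0]
wrist_force: [-0.1, -0.9, -0.2]
gripper_width: 0.0515
grasp_force: 0.0
```

Request:
move_arm(plan="0 0 -20 0 0 0;0 0 -30 0 0 0;0 0 -30 0 0 0;0 0 -30 0 0 0;0 0 -30 0 0 0;0 0 -20 0 0 0;0 0 0 0 0 0;0 0 0 0 0 0")

```text
clock: 12.93
eef_pos: [0.4334, 0.0084, 0.2118]
orientation: [0.672, 3.066, 0.0]
wrist_force: [-0.3, -0.6, 0.4]
gripper_width: 0.0516
grasp_force: 0.0
```

```bash
python3 - <<'E'
from h import *
s=r.sense();print(s['clock'],s['eef_pos'],s['gripper_width'],s['wrist_force'])
b=vision.camera('scene')
save('pics/p5.png',b[90:310,130:430],2.6)
for d in nets.landmark_of('chuck_center','scene')[:2]: print(d['confidence'],d['position'],atz('scene',d['position'],.029))
E
```

```text
12.9333 [0.43338588 0.00839328 0.21179335] 0.05157043803982089 [-0.27338644 -0.57159556  0.39315362]
0.77 [192.4, 250.6] [0.42968913 0.0023618  0.029     ]
```

View pics/p5.png

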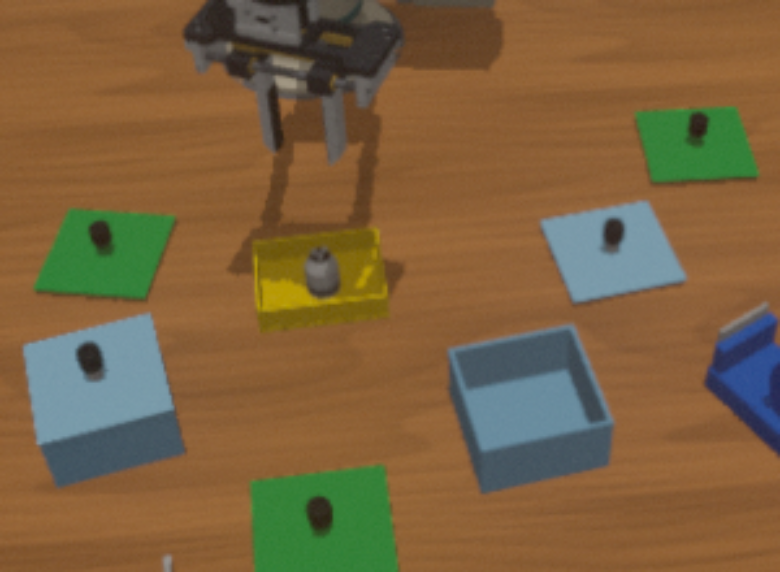

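The chuck stands upright mid-bin (crop 270,322), lid a lies flat with its knob up, lid b is still on its tin, and the gripper is clear.

```bash
python3 -c "
from h import *
print(job_done())"
```

```text
the job is handed in; nothing more can be done
None
```

I found the chuck in the left tin and left it standing upright in the yellow bin; that tin's lid lies flat on the bench with its knob up, the other lid was never touched, the gripper holds nothing, and I handed the job in at about 13 s on the clock (the hand-in call returned no verdict).

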